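Tap a stuck lens cell loose on the microscopy bench

TASK

The black lens cell with the yellow cap is stuck fast in its white slide. Pick up the white mallet and loosen the cell with light taps on alternate sides, along the slide, until it has shifted a good 7 mm either way from where it sat; touch the cell with the mallet only and leave the blue-capped cell alone. Then stand the mallet back on the bench on its head and let go.

Things in the scene. Friction and masses are not known exactly. Their poses are not given: they have to be found in the camera images.
- mallet: White nylon mallet standing on its block head, wooden handle straight up. Head 44 (its x) x 90 (its y) x 46 mm high, grey band round the middle; the striking faces are its ends, at +45 and -45 mm along its y. Handle: 24 (x) x 22 (y) mm bar on the head's centre, from 46 to 135 mm above the origin. Origin: centre of the head's underside, z up along the handle. About 260 g.
- yellow_cell: Stuck lens cell: upright black block 24 (its x) x 52 (its y) mm, amber lens on its x faces, yellow cap; its foot is caught in a T-slot slide along the cell's y, so it cannot lift or tip. Origin: centre of the foot's underside, 8 mm above the bench; block top 75 mm higher. Strike the side faces at +26 and -26 mm along y, 35 to 83 mm above the bench. Pushing it on takes about 5 N. About 220 g.
- stop_left (a joint): Aluminium stop under the rails of the white slide (fixed, 110 x 160 mm, top 30 mm above the bench), touching the foot's +y end at the start. Value in m: 0 at the start, grows as the cell, driven towards its +y, pushes the stop back; it stays where left. Hard end at 0.014.
- stop_right (a joint): The same stop at the foot's -y end: 0 at the start, grows up to 0.014 as the cell is driven towards the cell's -y.
- blue_cell: A look-alike bystander: the same cell with clear lens and blue cap in a second slide of its own, to be left alone. Origin and sizes as for the yellow one.
Things that resemble listed ones, but are neither listed nor needed, are in the scene too. What is shaped like the yellow_cell but green or turquoise is not meant.

How it is judged:
At the end, for the whole second after the job is handed in: Both stops have been driven back more than 5 mm by the yellow cell, so that it has play both ways and lies at rest; the mallet stands on its head on the bench (underside within 8 mm of the bench top, upright to 10 degrees), at rest and released (value of joint each of stop_left, stop_right above 0.005 m and linear speed of each of yellow_cell, mallet below 0.02 m/s and angle between mallet's own z axis and vertical below 0.17 rad and height (world z) of mallet below 0.008 m); the robot touches nothing.
It fails at once if the yellow cell is touched by the gripper or arm instead of the mallet (contact force between any of the fingers, the arm and yellow_cell above 0.5 N).
It fails at once if the mallet strikes the yellow cell hard (over 25 N) instead of tapping lightly (contact force between mallet and yellow_cell above 25 N).
It fails at once if the blue-capped cell is shifted by more than 5 mm (distance of blue_cell from where it was at the start of the episode above 0.005 m).
It also fails if it takes over 58 s, if anything falls off the work surface, if the arm or the gripper's body presses on something with over 40 N, if the wrist force passes 120 N, or if a joint passes its speed limit or range.

ROBOT

A 7-joint arm with a two-finger parallel gripper is mounted at the origin on the work surface. World frame = base frame: x ahead of the robot, y to its left, z up, the work surface at z = 0. Lengths are in m, angles in rad, forces in N, time in s.
With the tool pointing down it reaches from about 0.425 to 0.875 m from the base axis. Payload 8.4 kg.
Tool frame: the origin (TCP) lies at the very end of the fingers, on their centre line; the grasp point (between the pads) lies 19 mm behind it; z points along the fingers, x is the direction in which the jaws open and shut, and the axes are right-handed (so a half turn about z gives the same grasp; the last joint's range is limited). The gripper opens to 85 mm and grips with 20 to 120 N. Pads are 22 mm wide; open, the fingers measure 114 mm over their backs; the gripper's body (76 mm by 85 mm) begins 54 mm behind the grasp point. The pads swing forward as they close: fully open they stand 13 mm farther back than shut.
Start: joints at [-1.202, 0.333, 0.04, 1.465, -0.013, 1.343, -0.059], TCP at [0.293, 0.58, 0.231] pointing down, gripper open.
Joint ranges: [-2.58, 2.58], [-0.38, 2.09], [-1.3, 1.39], [0.25, 2.4], [-1.5, 4.64], [0.08, 2.09], [-2.65, 2.65]. Speed limits (rad/s): [2.22, 2.22, 2.79, 2.79, 3.14, 3.14, 3.14].

INTERFACE

Orientations are given as a rotation vector (axis times angle).
In Python, from station import state, vision, workorder gives the robot as it stands.
- The arm moves only by the shell command python3 -m crank 'ROWS' [FORCE]. ROWS is JSON, a list of rows, each an object of numbers: "wx", "wy", "wz": the turn, a rotation vector about the tool's x, y, z in units of 8 degrees (1.0 is 8 degrees); "tx", "ty", "tz": the shift along the tool's x, y, z in mm; "fingers": the closure, from -1 (fully open) to 1 (shut). In form: [{"wx": .., "wy": .., "wz": .., "tx": .., "ty": .., "tz": .., "fingers": ..}, ...]. A call has 1 to 10 rows; each row is the pose to reach, as a shift and turn from the pose commanded when the call began, along the tool's axes at that moment; what a row does not reach only later rows make up. A row lasts 1/8 s, in which the tool goes at most 62.5 mm and 10.7 degrees, less where a joint would pass 70% of its speed; a pose out of reach is approached as far as the arm can. A call with a gripper value outside its range is refused whole. The fingers move at their own pace and stop on an object; FORCE is the grip in N (left out, the last holds). Time passes only in rows, so rows that repeat a pose let the fingers close. It gives the time, the measured TCP pose, the force and the opening at its end, in the units of the state.
- state(): the state, without advancing time (a new reading comes with each control period).
- vision.read_camera(name): name is "side" or "top"; returns (picture, depth): 480x640x3 uint8, blue, green, red; 480x640 float32, m along the optical axis (not along the pixel's ray), 0 where there is no reading.
- vision.camera_model(name): a dict with "vfov" (degrees; the focal length in pixels is half the picture's height over the tangent of half this angle, whatever the lens; pixels are square), "cx", "cy" (the principal point, pixels), "extrinsics" (4x4, takes a point from world to camera coordinates). Camera axes: x right, y up, looking along -z (the intrinsics and any distortion apply to the point x, -y, -z); pixel columns grow to the right and rows downward; lengths in m; the calibration is good to about 2 mm. A picture is of the moment at which its call begins. camera_model takes no time and is no camera call.
- workorder.close_job(): hands the job in, once; it reports no verdict.
Trained networks look in the newest picture that a camera, given by its name, has taken for a name from the list of things; names that differ only in an ending like _2 or _b are one class to them, and where a whole thing is asked for, a point or a joint stands for the part that bears it (a point fixed in the world has none). Each returns a list of dicts, best first, with "score" (0 to 1); they miss things now and then, are a little off and sometimes report something else, mostly with a low value. They report only what shows in the picture. A call takes as long as a camera call. They do not tell look-alikes from the thing itself.
- vision.silhouettes(camera, label): "pixels" (480x640 bool, what is visible of it) and "at" ([column, row] in pixels, amid what is visible of it).
The state is a dict: "t": time; "q": joint angles; "qd": joint speeds; "tau": joint torques, N m; "tool_pos": TCP position; "ee_rot": TCP orientation; "wrist_force": force on the tool from outside, world axes, zero at the start; "torque": the same for the moment, N m; "finger_gap": finger opening in m.
Only numpy, scipy, OpenCV 4.12 (cv2) and the standard library are available. Lean on these libraries where they do the work, as an engineer would, in place of code of your own. Each camera call takes 0.05 s, during which the arm holds its last target. There are 200 camera calls.

## Working session

There is one attempt and no reset: what is moved stays moved. The work goes in short steps, Python scripts to look and compute and a shell command to move; the robot and the scene stay as the last step left them, time stands still between calls to the robot, and variables do not carry over. Pictures are saved under pics/ and viewed, about 8 in all and at most 12, crops included, and the job is handed in when it is done.

```bash
ls; mkdir -p pics; cat > h.py <<'E'
import numpy as np, cv2
from station import state, vision, workorder
from scipy.spatial.transform import Rotation as R
def cloud(name, d):
    m=vision.camera_model(name); f=240/np.tan(np.radians(m["vfov"])/2)
    v,u=np.mgrid[0:480,0:640]
    E=np.array(m["extrinsics"])
    P=np.stack([(u-m["cx"])/f*d,-(v-m["cy"])/f*d,-d],-1)
    return (P-E[:3,3])@E[:3,:3]
E
python3 - <<'E'
from h import *
for n in("top","side"):
    p,d=vision.read_camera(n); cv2.imwrite(f"pics/{n}0.png",p); np.save(f"{n}0.npy",d)
    m=vision.camera_model(n); print(n,{k:m[k] for k in m})
    P=cloud(n,d)
    for l in("mallet","yellow_cell","blue_cell"):
        for s in vision.silhouettes(n,l):
            k=s["pixels"]&(d>0); q=P[k]
            print(l,round(s["score"],2),np.round(s["at"]),k.sum(),np.median(q,0).round(3) if k.sum() else "", q[:,2].max().round(3) if k.sum() else "")
print(state())
E
```

```text
pics
top {'vfov': 46.69971133747397, 'cx': 312.57138113561336, 'cy': 239.02330354585044, 'extrinsics': array([[-0.01577081, -0.99947223, -0.02839982,  0.08034745],
       [ 0.99874089, -0.01709937,  0.04716196, -0.4930847 ],
       [-0.04762269, -0.02762028,  0.99848345, -1.10481878],
       [ 0.        ,  0.        ,  0.        ,  1.        ]])}
mallet 0.98 [336. 257.] 1053 [0.456 0.024 0.046] 0.139
mallet 0.55 [256. 181.] 637 [0.607 0.176 0.081] 0.089
yellow_cell 0.98 [258. 181.] 580 [0.606 0.178 0.081] 0.088
yellow_cell 0.85 [251. 308.] 1068 [0.363 0.195 0.012] 0.08
yellow_cell 0.8 [149. 180.] 1097 [0.615 0.394 0.032] 0.081
blue_cell 0.58 [467. 184.] 732 [ 0.589 -0.225  0.08 ] 0.089
blue_cell 0.42 [254. 178.] 619 [0.607 0.178 0.081] 0.089
side {'vfov': 45.869527024545526, 'cx': 326.7644577900391, 'cy': 240.96839122636817, 'extrinsics': array([[ 0.9963164 , -0.0854641 , -0.00703721, -0.4930846 ],
       [ 0.06252517,  0.66782966,  0.74168332, -0.09239402],
       [-0.05868764, -0.73939125,  0.6707133 , -1.039434  ],
       [ 0.        ,  0.        ,  0.        ,  1.        ]])}
mal
[... 303 characters left out ...]
4. 359.] 1087 [ 0.588 -0.252  0.071] 0.087
{'t': 0.4, 'q': array([-1.20219583,  0.33331312,  0.03985728,  1.46551357, -0.01339387,
        1.34330902, -0.05849569]), 'qd': array([-0.00031134, -0.00077993,  0.00030297, -0.00140541, -0.00056425,
       -0.000722  ,  0.00053642]), 'tau': array([-2.11033948e-03, -6.57557130e+01,  1.36090212e+00, -4.05323625e+01,
        1.64158840e-02,  5.28998935e-03,  3.14372937e-05]), 'tool_pos': array([0.29305454, 0.5800903 , 0.23117849]), 'ee_rot': array([ 2.67568248e+00,  1.64602026e+00, -3.67253484e-04]), 'wrist_force': array([-0.07651616,  0.90830082, -0.52341557]), 'torque': array([0.01796049, 0.03240952, 0.00406313]), 'finger_gap': 0.08541385220098921}
```

```bash
python3 - <<'E'
import cv2,numpy as np
t=cv2.imread("pics/top0.png");s=cv2.imread("pics/side0.png")
a=cv2.resize(t[130:340,100:520],(800,400),interpolation=3)
cv2.imwrite("pics/a.png",a)
cv2.imwrite("pics/b.png",cv2.resize(s[100:420,200:560],(675,600),interpolation=3))
E
```

```text
(no output)
```

View pics/a.png

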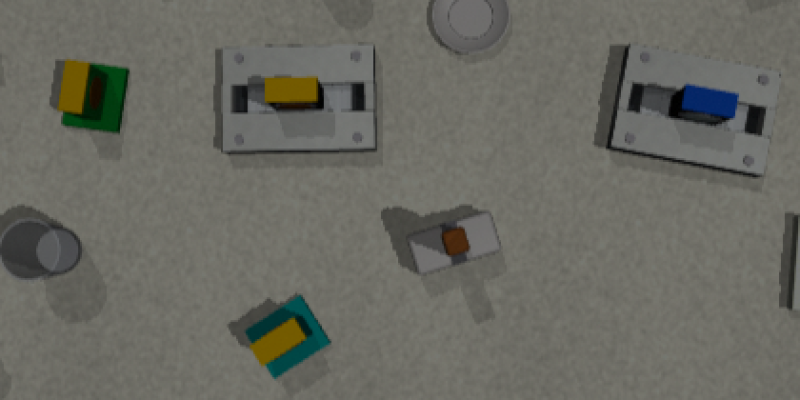

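View pics/b.png

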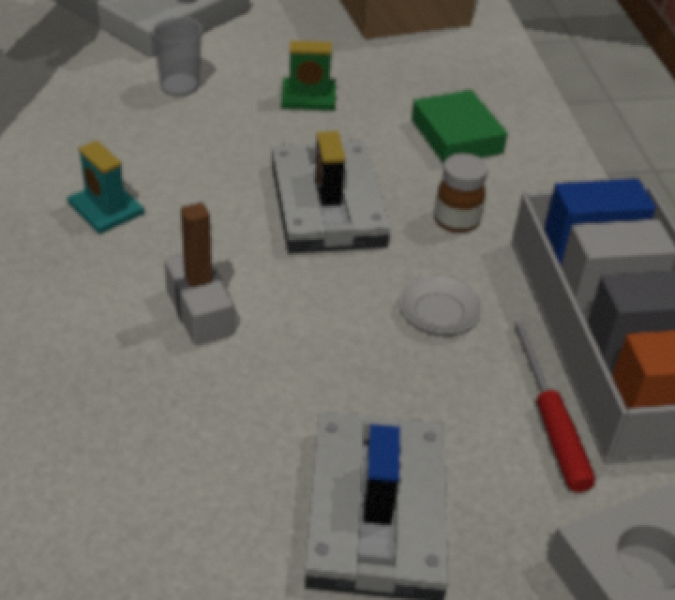

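In the top crop three blocks have yellow caps. In full-frame top pixels they are green-footed at (137,176), turquoise at (246,309), and a black block in a white slide at (253,178). The last is the one meant, because it is black with a yellow cap and sits in a white slide; the side crop at (376,188) confirms it. The blue cell is at (472,184), and the mallet at (338,257) is standing with its handle up.

Next I'll get precise poses.

```bash
cat > m.py <<'E'
from h import *
def rect(q):
    r=cv2.minAreaRect((q[:,:2]*1000).astype(np.float32)); return np.round(r[0],1),np.round(r[1],1),round(r[2],1)
def meas(name,p,d,mal=None,cell=(0.607,0.178)):
    P=cloud(name,d); ok=d>0
    hsv=cv2.cvtColor(p,cv2.COLOR_BGR2HSV)
    def near(c,r,z0,z1): return ok&(np.hypot(P[...,0]-c[0],P[...,1]-c[1])<r)&(P[...,2]>z0)&(P[...,2]<z1)
    y=(hsv[...,0]>15)&(hsv[...,0]<35)&(hsv[...,1]>120)
    k=near(cell,.05,.07,.1); print(name,"celltop",k.sum(),rect(P[k]),P[k].mean(0).round(4))
    k&=y; print("  yellow",k.sum(),rect(P[k]),P[k].mean(0).round(4))
    k=near(cell,.11,.02,.04); print("  slide",k.sum(),rect(P[k]),np.median(P[k][:,2]))
    if mal:
        k=near(mal,.06,.04,.052); print("  head",k.sum(),rect(P[k]),np.median(P[k][:,2]))
        k=near(mal,.06,.125,.16); print("  handle",k.sum(),rect(P[k]),P[k].mean(0).round(4))
E
python3 - <<'E'
from m import *
for n in("top","side"): meas(n,cv2.imread(f"pics/{n}0.png"),np.load(f"{n}0.npy"),(.456,.02))
s=state(); print(R.from_rotvec(s["ee_rot"]).as_matrix().round(3))
E
```

```text
top celltop 389 (array([610.2, 182.5]), array([52.5, 26.1]), 89.6) [0.61   0.1827 0.0826]
  yellow 370 (array([610.9, 182.5]), array([52.5, 24.8]), 89.7) [0.6106 0.1827 0.0831]
  slide 3373 (array([610.8, 183.3]), array([160.8, 110.5]), 89.7) 0.02960726964379821
  head 863 (array([456. ,  22.5]), array([43.8, 89.9]), 16.3) 0.045661796592732284
  handle 160 (array([456.1,  22.6]), array([23.9, 21.8]), 15.4) [0.456  0.0227 0.1344]
side celltop 273 (array([610.7, 183.1]), array([59. , 25.9]), 89.2) [0.6104 0.1768 0.0818]
  yellow 205 (array([611.2, 180.6]), array([24., 54.]), 0.1) [0.6108 0.1766 0.0834]
  slide 2166 (array([611.7, 182.9]), array([111.5, 166.5]), 0.0) 0.030590887755327197
  head 595 (array([456.7,  21.9]), array([44.9, 92.9]), 16.1) 0.04673592236643567
  handle 172 (array([456.3,  21.7]), array([24.4, 23.3]), 12.2) [0.4566 0.0187 0.1331]
[[ 0.451  0.893 -0.   ]
 [ 0.893 -0.451 -0.   ]
 [-0.     0.    -1.   ]]
```

```bash
cat > go.py <<'E'
# usage: go.py x y z yaw_of_toolx(deg) -> shift from the present pose in tool axes
import sys; from h import *
x,y,z,a=map(float,sys.argv[1:]); s=state(); M=R.from_rotvec(s["ee_rot"]).as_matrix()
c,n=np.cos(np.radians(a)),np.sin(np.radians(a)); T=np.array([[c,n,0],[n,-c,0],[0,0,-1]])
print("t(mm)",(M.T@(np.array([x,y,z])-s["tool_pos"])*1000).round(1),"w(8deg)",(np.degrees(R.from_matrix(M.T@T).as_rotvec())/8).round(2))
E
python3 go.py 0.456 0.0225 0.22 106.3
python3 -m crank '[{"tx":-424,"ty":397,"tz":11,"wz":-5.39,"fingers":-1},{"tx":-424,"ty":397,"tz":11,"wz":-5.39,"fingers":-1},{"tx":-424,"ty":397,"tz":11,"wz":-5.39,"fingers":-1},{"tx":-424,"ty":397,"tz":11,"wz":-5.39,"fingers":-1},{"tx":-424,"ty":397,"tz":11,"wz":-5.39,"fingers":-1},{"tx":-424,"ty":397,"tz":11,"wz":-5.39,"fingers":-1},{"tx":-424,"ty":397,"tz":11,"wz":-5.39,"fingers":-1},{"tx":-424,"ty":397,"tz":11,"wz":-5.39,"fingers":-1},{"tx":-424,"ty":397,"tz":11,"wz":-5.39,"fingers":-1},{"tx":-424,"ty":397,"tz":11,"wz":-5.39,"fingers":-1}]'
python3 go.py 0.456 0.0225 0.22 106.3
```

```text
t(mm) [-424.2  396.9   11.3] w(8deg) [-0.    0.   -5.39]
t(mm) [-424.2  396.9   11.3] w(8deg) [-0.    0.   -5.39]validation failed for argument at $[0]...
```

```bash

python3 -m crank '[{"wx":0,"wy":0,"wz":-5.39,"tx":-424,"ty":397,"tz":11,"fingers":-1},{"wx":0,"wy":0,"wz":-5.39,"tx":-424,"ty":397,"tz":11,"fingers":-1},{"wx":0,"wy":0,"wz":-5.39,"tx":-424,"ty":397,"tz":11,"fingers":-1},{"wx":0,"wy":0,"wz":-5.39,"tx":-424,"ty":397,"tz":11,"fingers":-1},{"wx":0,"wy":0,"wz":-5.39,"tx":-424,"ty":397,"tz":11,"fingers":-1},{"wx":0,"wy":0,"wz":-5.39,"tx":-424,"ty":397,"tz":11,"fingers":-1},{"wx":0,"wy":0,"wz":-5.39,"tx":-424,"ty":397,"tz":11,"fingers":-1},{"wx":0,"wy":0,"wz":-5.39,"tx":-424,"ty":397,"tz":11,"fingers":-1},{"wx":0,"wy":0,"wz":-5.39,"tx":-424,"ty":397,"tz":11,"fingers":-1},{"wx":0,"wy":0,"wz":-5.39,"tx":-424,"ty":397,"tz":11,"fingers":-1}]'
python3 go.py 0.456 0.0225 0.22 106.3
```

```text
t: 1.65
tool_pos: [0.4567, 0.0187, 0.2207]
ee_rot: [1.89, 2.509, 0.001]
wrist_force: [0.4, 0.7, 0.2]
finger_gap: 0.0852
t(mm) [3.9 0.3 0.7] w(8deg) [ 0.01  0.   -0.04]
```

```bash

python3 -m crank '[{"wx":0,"wy":0,"wz":0,"tx":0,"ty":0,"tz":0,"fingers":-1},{"wx":0,"wy":0,"wz":0,"tx":0,"ty":0,"tz":45,"fingers":-1},{"wx":0,"wy":0,"wz":0,"tx":0,"ty":0,"tz":90,"fingers":-1},{"wx":0,"wy":0,"wz":0,"tx":0,"ty":0,"tz":120,"fingers":-1},{"wx":0,"wy":0,"wz":0,"tx":0,"ty":0,"tz":139,"fingers":-1},{"wx":0,"wy":0,"wz":0,"tx":0,"ty":0,"tz":139,"fingers":-1},{"wx":0,"wy":0,"wz":0,"tx":0,"ty":0,"tz":139,"fingers":-1}]'
python3 go.py 0.456 0.0225 0.081 106.3
```

```text
t: 2.52
tool_pos: [0.4567, 0.0235, 0.0821]
ee_rot: [1.882, 2.515, 0.001]
wrist_force: [-0.0, 1.0, 0.5]
finger_gap: 0.0854
t(mm) [-0.8 -0.9  1.1] w(8deg) [ 0.01 -0.    0.01]
```

```bash

python3 -m crank '[{"wx":0,"wy":0,"wz":0,"tx":0,"ty":0,"tz":0,"fingers":1},{"wx":0,"wy":0,"wz":0,"tx":0,"ty":0,"tz":0,"fingers":1},{"wx":0,"wy":0,"wz":0,"tx":0,"ty":0,"tz":0,"fingers":1},{"wx":0,"wy":0,"wz":0,"tx":0,"ty":0,"tz":0,"fingers":1},{"wx":0,"wy":0,"wz":0,"tx":0,"ty":0,"tz":0,"fingers":1},{"wx":0,"wy":0,"wz":0,"tx":0,"ty":0,"tz":0,"fingers":1},{"wx":0,"wy":0,"wz":0,"tx":0,"ty":0,"tz":0,"fingers":1},{"wx":0,"wy":0,"wz":0,"tx":0,"ty":0,"tz":0,"fingers":1}]' 60
python3 go.py 0.611 0.086 0.16 90
```

```text
t: 3.52
tool_pos: [0.4565, 0.0225, 0.0816]
ee_rot: [1.884, 2.514, 0.0]
wrist_force: [-1.0, -1.9, 5.3]
finger_gap: 0.0215
t(mm) [ 17.5 166.1 -78.4] w(8deg) [0.   0.   2.04]
```

```bash

python3 -m crank '[{"wx":0,"wy":0,"wz":0,"tx":0,"ty":0,"tz":-25,"fingers":1},{"wx":0,"wy":0,"wz":0,"tx":0,"ty":0,"tz":-65,"fingers":1},{"wx":0,"wy":0,"wz":0.7,"tx":4,"ty":40,"tz":-78,"fingers":1},{"wx":0,"wy":0,"wz":1.4,"tx":9,"ty":85,"tz":-78,"fingers":1},{"wx":0,"wy":0,"wz":2.04,"tx":13,"ty":130,"tz":-78,"fingers":1},{"wx":0,"wy":0,"wz":2.04,"tx":17.5,"ty":166,"tz":-78,"fingers":1},{"wx":0,"wy":0,"wz":2.04,"tx":17.5,"ty":166,"tz":-78,"fingers":1},{"wx":0,"wy":0,"wz":2.04,"tx":17.5,"ty":166,"tz":-78,"fingers":1},{"wx":0,"wy":0,"wz":2.04,"tx":17.5,"ty":166,"tz":-78,"fingers":1}]'
python3 - <<'E'
from m import *
for n in("top","side"):
    p,d=vision.read_camera(n); cv2.imwrite(f"pics/{n}1.png",p)
    if n=="side": cv2.imwrite("pics/c.png",cv2.resize(p[80:320,220:540],(800,600)))
    meas(n,p,d)
    P=cloud(n,d); k=(d>0)&(abs(P[...,0]-.611)<.04)&(abs(P[...,1]-.086)<.06)&(P[...,2]>.05)&(P[...,2]<.135); q=P[k]
    print(k.sum(),rect(q),q.min(0).round(4),q.max(0).round(4))
E
python3 go.py 0.611 0.086 0.16 90
```

```text
t: 4.65
tool_pos: [0.6098, 0.0855, 0.1592]
ee_rot: [-2.222, -2.22, 0.001]
wrist_force: [-1.3, -0.4, -2.5]
finger_gap: 0.0212
top celltop 60 (array([611. , 205.6]), array([25.,  9.]), 10.8) [0.6091 0.205  0.0821]
  yellow 55 (array([611.3, 205.2]), array([24.7,  9.1]), 8.2) [0.6099 0.2051 0.0829]
  slide 1177 (array([610.7, 233.6]), array([111.4,  59.3]), 1.3) 0.029520532807946025
t(mm) [ 0.4  1.  -0.6] w(8deg) [-0. -0. -0.]Traceback (most recent call last):
  File "<stdin>", line 7, in <module>
    return umr_minimum(a, axis, None, out, keepdims, initial, where)
ValueError: zero-size array to reduction operation minimum which has no identity
```

```bash
cat > side.py <<'E'
import sys; from m import *
tag=sys.argv[1]; p,d=vision.read_camera("side"); cv2.imwrite(f"pics/{tag}.png",cv2.resize(p[80:320,220:540],(800,600)))
P=cloud("side",d); s=state(); print("tcp",s["tool_pos"].round(4),"F",s["wrist_force"].round(1))
hsv=cv2.cvtColor(p,cv2.COLOR_BGR2HSV)
y=(hsv[...,0]>15)&(hsv[...,0]<35)&(hsv[...,1]>120)&(d>0)&(abs(P[...,0]-.611)<.03)&(abs(P[...,1]-.18)<.06)&(P[...,2]>.06)
if y.sum(): print("yellow",y.sum(),rect(P[y]),P[y].mean(0).round(4))
w=(hsv[...,1]<60)&(d>0)&(abs(P[...,0]-s["tool_pos"][0])<.03)&(abs(P[...,1]-s["tool_pos"][1])<.056)&(P[...,2]>.034)&(P[...,2]<s["tool_pos"][2]-.02)
if w.sum(): q=P[w]; print("head",w.sum(),rect(q),np.percentile(q,[1,99],axis=0).round(4).tolist())
E
python3 side.py c
```

```text
tcp [0.6101 0.0857 0.1595] F [-0.3  0.9 -2.8]
yellow 70 (array([605., 173.]), array([76.9, 18.6]), 81.3) [0.6085 0.1943 0.0885]
head 1001 (array([610.5,  81.6]), array([89.3, 44.9]), 89.6) [[0.5884, 0.0382, 0.0802], [0.6316, 0.124, 0.1274]]
```

View pics/c.png

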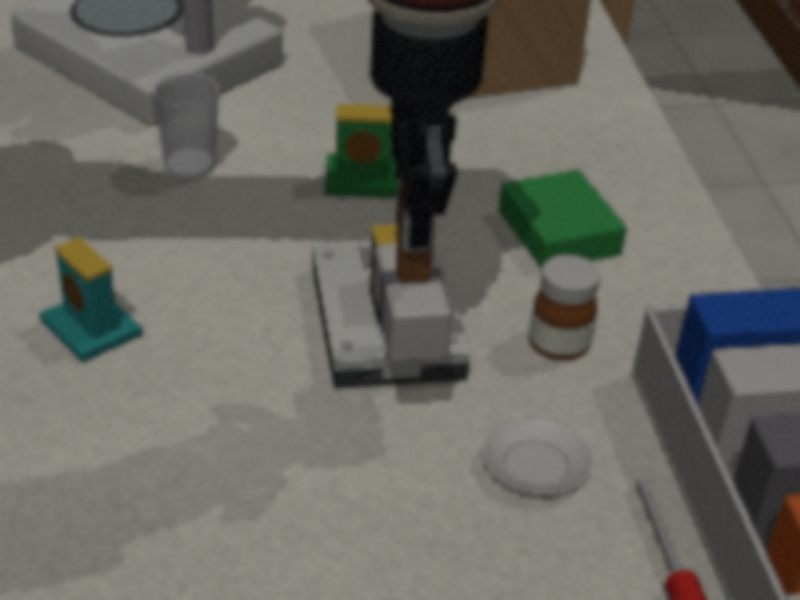

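```bash

python3 -m crank '[{"wx":0,"wy":0,"wz":0,"tx":0,"ty":1,"tz":20,"fingers":1},{"wx":0,"wy":0,"wz":0,"tx":0,"ty":1,"tz":40,"fingers":1},{"wx":0,"wy":0,"wz":0,"tx":0,"ty":1,"tz":40,"fingers":1},{"wx":0,"wy":0,"wz":0,"tx":8,"ty":1,"tz":40,"fingers":1},{"wx":0,"wy":0,"wz":0,"tx":14,"ty":1,"tz":40,"fingers":1},{"wx":0,"wy":0,"wz":0,"tx":18,"ty":1,"tz":40,"fingers":1},{"wx":0,"wy":0,"wz":0,"tx":20,"ty":1,"tz":40,"fingers":1},{"wx":0,"wy":0,"wz":0,"tx":20,"ty":1,"tz":40,"fingers":1},{"wx":0,"wy":0,"wz":0,"tx":20,"ty":1,"tz":40,"fingers":1}]'
python3 -m crank '[{"wx":0,"wy":0,"wz":0,"tx":1,"ty":0,"tz":0,"fingers":1},{"wx":0,"wy":0,"wz":0,"tx":2,"ty":0,"tz":0,"fingers":1},{"wx":0,"wy":0,"wz":0,"tx":3,"ty":0,"tz":0,"fingers":1},{"wx":0,"wy":0,"wz":0,"tx":4,"ty":0,"tz":0,"fingers":1},{"wx":0,"wy":0,"wz":0,"tx":5,"ty":0,"tz":0,"fingers":1},{"wx":0,"wy":0,"wz":0,"tx":6,"ty":0,"tz":0,"fingers":1},{"wx":0,"wy":0,"wz":0,"tx":7,"ty":0,"tz":0,"fingers":1},{"wx":0,"wy":0,"wz":0,"tx":8,"ty":0,"tz":0,"fingers":1}]'
```

```text
t: 5.88
tool_pos: [0.6117, 0.1058, 0.1194]
ee_rot: [2.222, 2.221, -0.0]
wrist_force: [-0.6, -0.6, -1.6]
finger_gap: 0.0214
t: 6.88
tool_pos: [0.6118, 0.1131, 0.1195]
ee_rot: [2.222, 2.22, -0.001]
wrist_force: [0.0, -4.4, 0.5]
finger_gap: 0.0211
```

```bash

python3 -m crank '[{"wx":0,"wy":0,"wz":0,"tx":1,"ty":0,"tz":0,"fingers":1},{"wx":0,"wy":0,"wz":0,"tx":2,"ty":0,"tz":0,"fingers":1},{"wx":0,"wy":0,"wz":0,"tx":3,"ty":0,"tz":0,"fingers":1},{"wx":0,"wy":0,"wz":0,"tx":4,"ty":0,"tz":0,"fingers":1}]'
python3 -m crank '[{"wx":0,"wy":0,"wz":0,"tx":1,"ty":0,"tz":0,"fingers":1},{"wx":0,"wy":0,"wz":0,"tx":2,"ty":0,"tz":0,"fingers":1},{"wx":0,"wy":0,"wz":0,"tx":3,"ty":0,"tz":0,"fingers":1},{"wx":0,"wy":0,"wz":0,"tx":4,"ty":0,"tz":0,"fingers":1},{"wx":0,"wy":0,"wz":0,"tx":4,"ty":0,"tz":0,"fingers":1}]'
python3 side.py d
```

```text
t: 7.38
tool_pos: [0.6118, 0.1165, 0.1195]
ee_rot: [2.222, 2.219, -0.002]
wrist_force: [-1.1, -6.2, 0.9]
finger_gap: 0.0211
t: 8.0
tool_pos: [0.6118, 0.1207, 0.1195]
ee_rot: [2.222, 2.219, -0.002]
wrist_force: [-0.3, -5.3, 0.9]
finger_gap: 0.0214
tcp [0.6118 0.1207 0.1195] F [-0.5 -5.5  0.5]
yellow 103 (array([603. , 168.7]), array([96.5, 12. ]), 85.5) [0.604  0.1815 0.0909]
head 911 (array([608.7, 117.2]), array([52.5, 92.6]), 0.4) [[0.5898, 0.0729, 0.0402], [0.6334, 0.1588, 0.0879]]
```

View pics/d.png

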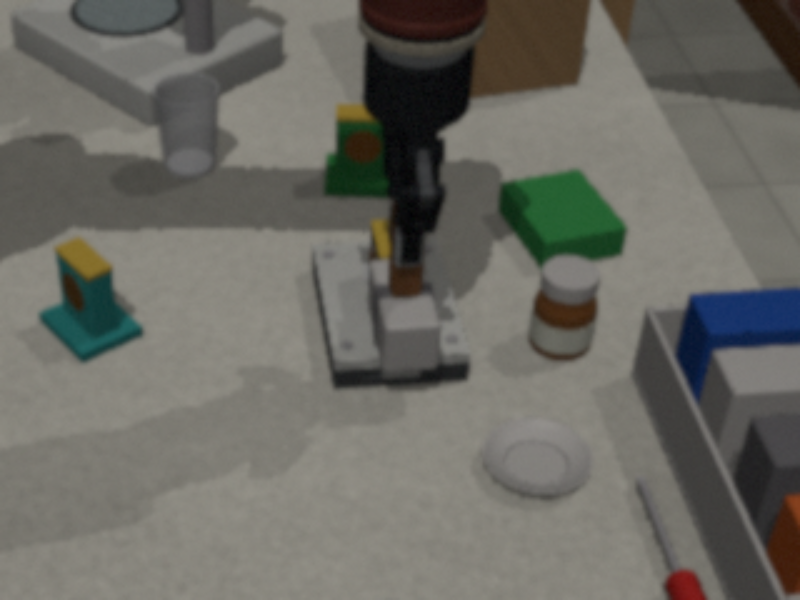

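```bash

python3 -m crank '[{"wx":0,"wy":0,"wz":0,"tx":-8,"ty":0,"tz":0,"fingers":1},{"wx":0,"wy":0,"wz":0,"tx":-20,"ty":0,"tz":0,"fingers":1},{"wx":0,"wy":0,"wz":0,"tx":-20,"ty":0,"tz":-40,"fingers":1},{"wx":0,"wy":0,"wz":0,"tx":-20,"ty":0,"tz":-75,"fingers":1},{"wx":0,"wy":0,"wz":0,"tx":20,"ty":-1,"tz":-75,"fingers":1},{"wx":0,"wy":0,"wz":0,"tx":70,"ty":-1,"tz":-75,"fingers":1},{"wx":0,"wy":0,"wz":0,"tx":120,"ty":-1,"tz":-75,"fingers":1},{"wx":0,"wy":0,"wz":0,"tx":158,"ty":-1,"tz":-75,"fingers":1},{"wx":0,"wy":0,"wz":0,"tx":158,"ty":-1,"tz":-75,"fingers":1},{"wx":0,"wy":0,"wz":0,"tx":158,"ty":-1,"tz":-75,"fingers":1}]'
python3 - <<'E'
from m import *
for n in("side","top"):
    p,d=vision.read_camera(n); cv2.imwrite(f"pics/{n}2.png",p)
    try: meas(n,p,d,cell=(.611,.18))
    except Exception as e: print(e)
E
python3 side.py e
```

```text
t: 9.3
tool_pos: [0.6109, 0.2789, 0.1941]
ee_rot: [2.222, 2.22, -0.001]
wrist_force: [0.5, -0.0, -2.4]
finger_gap: 0.0213
side celltop 275 (array([611.1, 190.6]), array([25.4, 57.1]), 0.3) [0.6103 0.1849 0.0819]
  yellow 215 (array([611.2, 189.4]), array([54.8, 24.4]), 88.9) [0.6108 0.1853 0.0835]
  slide 2186 (array([611.4, 182.5]), array([110.8, 167.7]), 0.2) 0.030618574522574618
top celltop 392 (array([610.2, 190.2]), array([52.4, 25.7]), 88.7) [0.6102 0.1903 0.0824]
  yellow 373 (array([610.9, 190.2]), array([52.3, 24.7]), 89.6) [0.6107 0.1904 0.0829]
  slide 3220 (array([610.7, 183.2]), array([160.5, 110.6]), 89.9) 0.029498875793394153
tcp [0.6112 0.2783 0.1945] F [ 0.1 -0.5 -1.9]
yellow 218 (array([611.3, 198.3]), array([72.5, 24.9]), 89.4) [0.6109 0.1857 0.085 ]
head 791 (array([610.6, 270.6]), array([100.1,  51.5]), 86.0) [[0.5893, 0.2302, 0.1156], [0.6334, 0.3166, 0.1622]]
```

View pics/e.png

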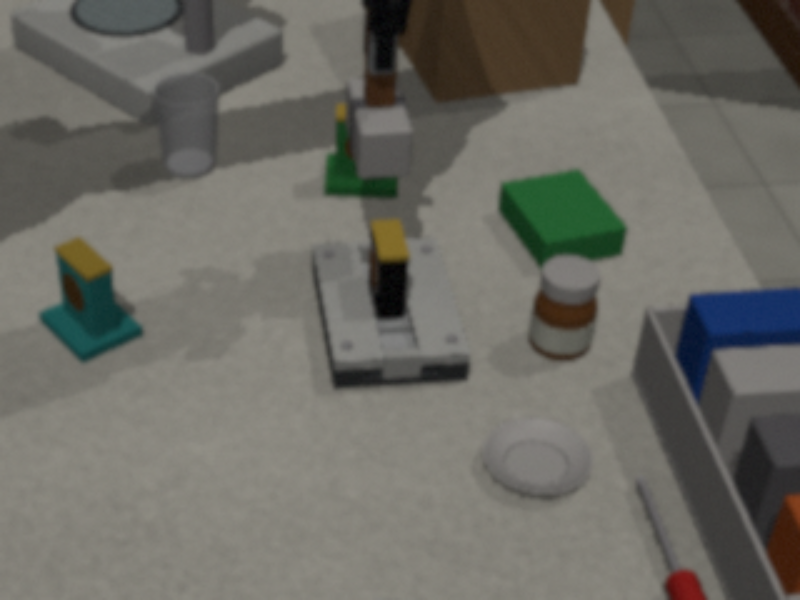

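```bash

python3 -m crank '[{"wx":0,"wy":0,"wz":0,"tx":0,"ty":0,"tz":40,"fingers":1},{"wx":0,"wy":0,"wz":0,"tx":0,"ty":0,"tz":75,"fingers":1},{"wx":0,"wy":0,"wz":0,"tx":0,"ty":0,"tz":75,"fingers":1},{"wx":0,"wy":0,"wz":0,"tx":-5,"ty":0,"tz":75,"fingers":1},{"wx":0,"wy":0,"wz":0,"tx":-10,"ty":0,"tz":75,"fingers":1},{"wx":0,"wy":0,"wz":0,"tx":-12,"ty":0,"tz":75,"fingers":1},{"wx":0,"wy":0,"wz":0,"tx":-12,"ty":0,"tz":75,"fingers":1},{"wx":0,"wy":0,"wz":0,"tx":-12,"ty":0,"tz":75,"fingers":1}]'
python3 -m crank '[{"wx":0,"wy":0,"wz":0,"tx":-1,"ty":0,"tz":0,"fingers":1},{"wx":0,"wy":0,"wz":0,"tx":-2,"ty":0,"tz":0,"fingers":1},{"wx":0,"wy":0,"wz":0,"tx":-3,"ty":0,"tz":0,"fingers":1},{"wx":0,"wy":0,"wz":0,"tx":-4,"ty":0,"tz":0,"fingers":1},{"wx":0,"wy":0,"wz":0,"tx":-5,"ty":0,"tz":0,"fingers":1},{"wx":0,"wy":0,"wz":0,"tx":-6,"ty":0,"tz":0,"fingers":1},{"wx":0,"wy":0,"wz":0,"tx":-7,"ty":0,"tz":0,"fingers":1},{"wx":0,"wy":0,"wz":0,"tx":-8,"ty":0,"tz":0,"fingers":1},{"wx":0,"wy":0,"wz":0,"tx":-9,"ty":0,"tz":0,"fingers":1},{"wx":0,"wy":0,"wz":0,"tx":-10,"ty":0,"tz":0,"fingers":1}]'
```

```text
t: 10.45
tool_pos: [0.6107, 0.2684, 0.1195]
ee_rot: [-2.221, -2.222, -0.001]
wrist_force: [0.4, 0.6, -3.4]
finger_gap: 0.0212
t: 11.7
tool_pos: [0.6106, 0.2581, 0.1193]
ee_rot: [-2.221, -2.221, -0.0]
wrist_force: [1.0, 1.2, -1.9]
finger_gap: 0.0212
```

```bash

python3 -m crank '[{"wx":0,"wy":0,"wz":0,"tx":-1,"ty":0,"tz":0,"fingers":1},{"wx":0,"wy":0,"wz":0,"tx":-2,"ty":0,"tz":0,"fingers":1},{"wx":0,"wy":0,"wz":0,"tx":-3,"ty":0,"tz":0,"fingers":1},{"wx":0,"wy":0,"wz":0,"tx":-4,"ty":0,"tz":0,"fingers":1},{"wx":0,"wy":0,"wz":0,"tx":-5,"ty":0,"tz":0,"fingers":1},{"wx":0,"wy":0,"wz":0,"tx":-6,"ty":0,"tz":0,"fingers":1}]'
python3 -m crank '[{"wx":0,"wy":0,"wz":0,"tx":-1,"ty":0,"tz":0,"fingers":1},{"wx":0,"wy":0,"wz":0,"tx":-2,"ty":0,"tz":0,"fingers":1},{"wx":0,"wy":0,"wz":0,"tx":-3,"ty":0,"tz":0,"fingers":1},{"wx":0,"wy":0,"wz":0,"tx":-4,"ty":0,"tz":0,"fingers":1}]'
python3 - <<'E'
from m import *
for n in("side","top"):
    p,d=vision.read_camera(n); cv2.imwrite(f"pics/{n}3.png",p)
    try: meas(n,p,d,cell=(.611,.18))
    except Exception as e: print(e)
E
```

```text
t: 12.45
tool_pos: [0.6106, 0.2531, 0.1196]
ee_rot: [-2.22, -2.222, -0.002]
wrist_force: [-0.2, 5.0, -1.2]
finger_gap: 0.0212
t: 12.95
tool_pos: [0.6107, 0.2485, 0.1195]
ee_rot: [-2.221, -2.222, -0.001]
wrist_force: [-0.0, 5.8, 0.1]
finger_gap: 0.0217
side celltop 468 (array([610.8, 189.5]), array([80.7, 44.2]), 89.8) [0.6099 0.1885 0.0821]
  yellow 220 (array([611.6, 175.6]), array([53.1, 24.8]), 89.4) [0.6109 0.1715 0.0834]
  slide 2088 (array([611.5, 182.7]), array([111.2, 165.4]), 0.2) 0.030651700402441664
top celltop 569 (array([611.7, 190. ]), array([39.5, 79.9]), 10.6) [0.6071 0.1891 0.0828]
  yellow 365 (array([611.3, 176.8]), array([52.6, 25.6]), 88.6) [0.6107 0.1769 0.0833]
  slide 2765 (array([610.9, 182.3]), array([158.8, 110.6]), 89.8) 0.029608336038594776
```

```bash

python3 -m crank '[{"wx":0,"wy":0,"wz":0,"tx":-1,"ty":0,"tz":0,"fingers":1},{"wx":0,"wy":0,"wz":0,"tx":-2,"ty":0,"tz":0,"fingers":1},{"wx":0,"wy":0,"wz":0,"tx":-3,"ty":0,"tz":0,"fingers":1},{"wx":0,"wy":0,"wz":0,"tx":-3,"ty":0,"tz":0,"fingers":1}]'
python3 -m crank '[{"wx":0,"wy":0,"wz":0,"tx":8,"ty":0,"tz":0,"fingers":1},{"wx":0,"wy":0,"wz":0,"tx":22,"ty":0,"tz":0,"fingers":1},{"wx":0,"wy":0,"wz":0,"tx":30,"ty":0,"tz":-40,"fingers":1},{"wx":0,"wy":0,"wz":0,"tx":30,"ty":0,"tz":-80,"fingers":1},{"wx":0,"wy":0,"wz":0,"tx":30,"ty":0,"tz":-80,"fingers":1},{"wx":0,"wy":0,"wz":0,"tx":30,"ty":0,"tz":-80,"fingers":1}]'
python3 - <<'E'
from m import *
for n in("side","top"):
    p,d=vision.read_camera(n); cv2.imwrite(f"pics/{n}4.png",p)
    try: meas(n,p,d,cell=(.611,.175))
    except Exception as e: print(e)
E
python3 go.py .456 .0225 .199 106.3
```

```text
t: 13.55
tool_pos: [0.6107, 0.2453, 0.1195]
ee_rot: [-2.221, -2.221, -0.001]
wrist_force: [-0.9, 5.2, -0.4]
finger_gap: 0.0215
t: 14.3
tool_pos: [0.6101, 0.2752, 0.1982]
ee_rot: [-2.221, -2.221, 0.003]
wrist_force: [-0.2, -0.3, -2.9]
finger_gap: 0.0211
side celltop 279 (array([610.7, 173.6]), array([25.6, 60.3]), 1.6) [0.6103 0.1685 0.082 ]
  yellow 216 (array([610.9, 170.9]), array([54.4, 23.5]), 89.6) [0.6105 0.1684 0.0834]
  slide 2148 (array([611.4, 183.2]), array([166.9, 110.8]), 89.9) 0.03058441190971701
top celltop 383 (array([610. , 173.6]), array([51.3, 25.4]), 88.9) [0.6099 0.1733 0.0824]
  yellow 361 (array([610.6, 173.6]), array([51.3, 24.1]), 88.9) [0.6106 0.173  0.083 ]
  slide 3170 (array([610.8, 182.6]), array([159.4, 110.6]), 90.0) 0.02956171416916302
t(mm) [-252.4 -153.8   -0.7] w(8deg) [-0.02  0.01 -2.04]
```

```bash

python3 -m crank '[{"wx":0,"wy":0,"wz":-0.4,"tx":-50,"ty":-30,"tz":0,"fingers":1},{"wx":0,"wy":0,"wz":-0.8,"tx":-100,"ty":-61,"tz":0,"fingers":1},{"wx":0,"wy":0,"wz":-1.2,"tx":-150,"ty":-92,"tz":0,"fingers":1},{"wx":0,"wy":0,"wz":-1.6,"tx":-200,"ty":-122,"tz":0,"fingers":1},{"wx":0,"wy":0,"wz":-2.04,"tx":-252,"ty":-154,"tz":0,"fingers":1},{"wx":0,"wy":0,"wz":-2.04,"tx":-252,"ty":-154,"tz":0,"fingers":1},{"wx":0,"wy":0,"wz":-2.04,"tx":-252,"ty":-154,"tz":60,"fingers":1},{"wx":0,"wy":0,"wz":-2.04,"tx":-252,"ty":-154,"tz":105,"fingers":1},{"wx":0,"wy":0,"wz":-2.04,"tx":-252,"ty":-154,"tz":110,"fingers":1},{"wx":0,"wy":0,"wz":-2.04,"tx":-252,"ty":-154,"tz":110,"fingers":1}]'
python3 -m crank '[{"wx":0,"wy":0,"wz":0,"tx":0,"ty":0,"tz":2,"fingers":1},{"wx":0,"wy":0,"wz":0,"tx":0,"ty":0,"tz":4,"fingers":1},{"wx":0,"wy":0,"wz":0,"tx":0,"ty":0,"tz":6,"fingers":1},{"wx":0,"wy":0,"wz":0,"tx":0,"ty":0,"tz":6,"fingers":1}]'
```

```text
t: 15.65
tool_pos: [0.4571, 0.0233, 0.09]
ee_rot: [1.883, 2.514, -0.001]
wrist_force: [0.4, -0.5, -1.5]
finger_gap: 0.0212
t: 16.15
tool_pos: [0.4566, 0.0231, 0.0834]
ee_rot: [-1.884, -2.514, -0.0]
wrist_force: [-0.1, 0.4, -2.8]
finger_gap: 0.0217
```

Not touching yet, so I'll lower slowly another 2 mm and watch the force.

```bash

python3 -m crank '[{"wx":0,"wy":0,"wz":0,"tx":0,"ty":0,"tz":1,"fingers":1},{"wx":0,"wy":0,"wz":0,"tx":0,"ty":0,"tz":2,"fingers":1},{"wx":0,"wy":0,"wz":0,"tx":0,"ty":0,"tz":2,"fingers":1},{"wx":0,"wy":0,"wz":0,"tx":0,"ty":0,"tz":2,"fingers":1}]'
```

```text
t: 16.65
tool_pos: [0.4569, 0.0232, 0.0817]
ee_rot: [1.884, 2.514, 0.001]
wrist_force: [-2.2, 0.0, 4.3]
finger_gap: 0.0211
```

```bash

python3 -m crank '[{"wx":0,"wy":0,"wz":0,"tx":0,"ty":0,"tz":0,"fingers":-1},{"wx":0,"wy":0,"wz":0,"tx":0,"ty":0,"tz":0,"fingers":-1},{"wx":0,"wy":0,"wz":0,"tx":0,"ty":0,"tz":0,"fingers":-1},{"wx":0,"wy":0,"wz":0,"tx":0,"ty":0,"tz":0,"fingers":-1},{"wx":0,"wy":0,"wz":0,"tx":0,"ty":0,"tz":0,"fingers":-1},{"wx":0,"wy":0,"wz":0,"tx":0,"ty":0,"tz":0,"fingers":-1},{"wx":0,"wy":0,"wz":0,"tx":0,"ty":0,"tz":-20,"fingers":-1},{"wx":0,"wy":0,"wz":0,"tx":0,"ty":0,"tz":-60,"fingers":-1},{"wx":0,"wy":0,"wz":0,"tx":0,"ty":0,"tz":-110,"fingers":-1},{"wx":0,"wy":0,"wz":0,"tx":0,"ty":0,"tz":-150,"fingers":-1}]'
python3 -m crank '[{"wx":0,"wy":0,"wz":0,"tx":-60,"ty":0,"tz":0,"fingers":-1},{"wx":0,"wy":0,"wz":0,"tx":-120,"ty":0,"tz":0,"fingers":-1},{"wx":0,"wy":0,"wz":0,"tx":-150,"ty":0,"tz":0,"fingers":-1},{"wx":0,"wy":0,"wz":0,"tx":-150,"ty":0,"tz":0,"fingers":-1},{"wx":0,"wy":0,"wz":0,"tx":-150,"ty":0,"tz":0,"fingers":-1}]'
python3 - <<'E'
from m import *
for n in("side","top"):
    p,d=vision.read_camera(n); cv2.imwrite(f"pics/{n}5.png",p)
    if n=="side": cv2.imwrite("pics/f.png",cv2.resize(p[100:460,180:640],(766,600)))
    try: meas(n,p,d,(.456,.023),cell=(.611,.175))
    except Exception as e: print(e)
E
```

```text
t: 17.9
tool_pos: [0.4568, 0.023, 0.2333]
ee_rot: [1.884, 2.514, 0.002]
wrist_force: [0.3, 0.4, -0.2]
finger_gap: 0.0855
t: 18.52
tool_pos: [0.4986, -0.1199, 0.2311]
ee_rot: [-1.883, -2.514, 0.0]
wrist_force: [0.4, 0.5, -0.3]
finger_gap: 0.085
side celltop 280 (array([611.1, 173.8]), array([59.2, 25.3]), 89.6) [0.6102 0.1685 0.0821]
  yellow 203 (array([610.7, 172. ]), array([55.7, 23.1]), 89.3) [0.6105 0.167  0.0834]
  slide 1417 (array([615.5, 182.5]), array([164.6, 103.6]), 89.1) 0.030460258712825844
  head 595 (array([458.4,  22.6]), array([45. , 92.9]), 16.0) 0.0465799273819289
  handle 167 (array([458.2,  22.9]), array([23.9, 24.7]), 18.4) [0.4582 0.0196 0.1334]
top celltop 385 (array([609.6, 173.5]), array([51.4, 25.6]), 88.8) [0.6099 0.1734 0.0824]
  yellow 361 (array([610.7, 173.5]), array([51.3, 23.6]), 89.0) [0.6107 0.1732 0.083 ]
  slide 3373 (array([610.7, 183.4]), array([110.6, 161. ]), 0.1) 0.029548402306333845
  head 858 (array([457.7,  23.8]), array([44.3, 89.8]), 16.3) 0.045585968862304746
  handle 162 (array([457.7,  23.8]), array([23.6, 21.9]), 15.0) [0.4577 0.0238 0.1342]
```

View pics/f.png

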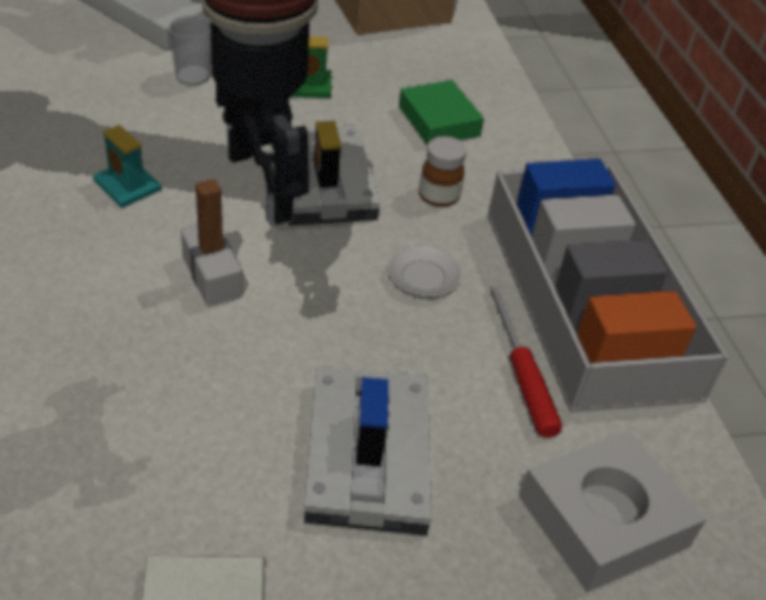

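The mallet stands upright and free at crop pixel (212,240). The yellow cell at (327,153) sits shifted in its slide, the blue cell at (370,420) looks untouched, and the gripper is clear.

```bash
python3 -c "
from station import workorder; print(workorder.close_job())"
```

```text
the job is handed in; nothing more can be done
None
```

I loosened the yellow-capped cell with the mallet, stood the mallet back on its head, released it and handed the job in at about 18.6 s. No verdict came back.

- **How I moved the cell:** I used one slow, light push on each side rather than a series of separate alternating taps. The wrist force along the slide read 4–6 N during the pushes, against the 25 N limit. That is sampled at the end of each move, so short peaks between readings would not show.
- **Cell travel:** the cell shifted towards +y by 7.7 mm (top camera) or 8.7 mm (side camera). It then went to the -y side of its start by 9–9.6 mm (top) or 8.2–9.6 mm (side). The cameras differ by up to about 1 mm. I did not measure the stops themselves; their travel is inferred from the cell's position, and both are well over the 5 mm needed.
- **Mallet:** it stands with its head top at 46 mm and handle top at 134 mm, as at the start, and within 2 mm of its first place.
- **Gripper:** it was open and clear, with the wrist force near zero.
- **Blue-capped cell:** it looked unmoved in the last picture. I never went near it, but I did not measure its position at the end.

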